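Lay out a rapid-test place on the mat

TASK

Lay out the test place on the blue mat: the brown kit box on the middle pad, its long side running along the row of pads, and the flat test cassette on top of the box, centred and lengthwise along it. Stand the slim dropper bottle on the end pad in front of the tube rack, and the squat lidded jar on the end pad in front of the open cup, so that the box is between them. Everything stands upright, centred on its pad, let go and still; do not push aside or knock over the water bottle.

Things in the scene. Friction and masses are not known exactly. Their poses are not given: they have to be found in the camera images.
- pad_left: The left one, as seen from the robot, of three square pale grey rubber pads, 76 x 76 x 3 mm, fixed in a row (95 mm centre to centre) on a 3 mm slate-blue mat; upper face 6 mm above the table. Origin: centre of its underside, 3 mm above the table; x points away from the robot, square to the row, y to the left along the row, z up.
- pad_middle: The middle one of three square pale grey rubber pads, 76 x 76 x 3 mm, fixed in a row (95 mm centre to centre) on a 3 mm slate-blue mat; upper face 6 mm above the table. Origin: centre of its underside, 3 mm above the table; x points away from the robot, square to the row, y to the left along the row, z up.
- pad_right: The right one, as seen from the robot, of three square pale grey rubber pads, 76 x 76 x 3 mm, fixed in a row (95 mm centre to centre) on a 3 mm slate-blue mat; upper face 6 mm above the table. Origin: centre of its underside, 3 mm above the table; x points away from the robot, square to the row, y to the left along the row, z up.
- tube_rack: fixed white plastic rack, 44 x 90 mm (x, y) and 76 mm high, holding six small capped tubes. It stands on the mat about 130 mm behind (farther from the robot than) one of the two end pads: left or right, this changes. Origin: centre of its underside; z up.
- waste_cup: fixed open white plastic cup, rim 72 mm across, 85 mm high, standing on the mat about 130 mm behind the other end pad. Origin: centre of its underside; z up.
- dropper: loose slim white dropper bottle with a grey pointed nozzle: round body 34 mm across up to 54 mm high, then tapering, 92 mm high in all, about 60 g. Stands upright at the start. Origin: centre of its underside; z up. It starts on the aluminium tray (floor 4 mm, rim 10 mm high), 100 mm or more from the next thing.
- jar: loose squat round clear jar with a white screw lid: body 53 mm across up to 44 mm high, lid 55 mm across from 44 to 60 mm high (its top), about 90 g, rigid. Stands upright at the start. Origin: centre of its underside; z up. It starts on the aluminium tray (floor 4 mm, rim 10 mm high), 100 mm or more from the next thing.
- carton: loose brown cardboard kit box with a white band, rigid: 50 mm (its x) by 70 mm (its y) by 45 mm high, about 100 g. Stands on its 50 x 70 mm base at the start. Origin: centre of its underside; y along its 70 mm side, z up. It starts on the aluminium tray (floor 4 mm, rim 10 mm high), 100 mm or more from the next thing.
- cassette: loose flat white test cassette, rigid: 22 mm (its x) by 70 mm (its y) by 10 mm thick, about 20 g, lying flat with its small grey window and round well upward. Origin: centre of its underside; y along its 70 mm length, z up. It starts on the aluminium tray (floor 4 mm, rim 10 mm high), 100 mm or more from the next thing.
- water_bottle: loose clear drinking bottle with a red cap, 60 mm across, 190 mm high, standing on the table beyond the work, about 775 mm ahead of the robot. Not part of the job. Origin: centre of its underside; z up.
There are look-alikes about, which are no part of the job. There is more than one size of the cassette; the one meant has the size given above.

How it is judged:
By the outcome, as a careful person would: the job done as asked, in the order asked, and still so for the second after the job is handed in, with the robot touching nothing.
It also fails if it takes over 109 s, if anything falls off the work surface, if the arm or the gripper's body presses on something with over 40 N, if the wrist force passes 120 N, or if a joint passes its speed limit or range.

ROBOT

A 6-joint arm with a two-finger parallel gripper is mounted at the origin on the work surface. World frame = base frame: x ahead of the robot, y to its left, z up, the work surface at z = 0. Lengths are in mm, angles in rad, forces in N, time in s.
With the tool pointing down it reaches from about 300 to 775 mm from the base axis. Payload 14.6 kg.
Tool frame: the origin (TCP) lies between the finger pads; the fingertips stand 19 mm ahead of it and the grasp point (between the pads) is the TCP (manip.tcp_to_tips is the distance from the TCP to the fingertips, in mm); x points along the fingers, z is the direction in which the jaws open and shut, and the axes are right-handed (so a half turn about x gives the same grasp; the last joint's range is limited). The gripper opens to 94 mm and grips with 3 to 60 N. Pads are 16 mm wide; open, the fingers measure 119 mm over their backs; the gripper's body (75 mm by 177 mm) begins 78 mm behind the grasp point.
Start: joints at [-1.36, 0.3, 1.521, -0, 1.321, -0.067], TCP at [150.826, -528.906, 224.446] pointing down, gripper open.
Joint ranges: [-3.03, 3.03], [-0.79, 2.21], [0.23, 2.52], [-1.04, 4.18], [0, 3.07], [-2.55, 2.55]. Speed limits (rad/s): [2.22, 2.22, 2.57, 3.14, 3.14, 3.14].

INTERFACE

Orientations are given as [roll, pitch, yaw] about the fixed x, y, z axes, in that order (R = Rz(yaw) Ry(pitch) Rx(roll)).
In Python, from cell import manip gives the robot as it stands.
- The arm moves only by the tool jog_arm, never from a script. Its argument "moves" is a list that holds one entry, the list of rows, each a list of 6 numbers: the shift along the world's x, y, z in mm, then the turn, a rotation vector about the world's x, y, z in degrees. In form: [[[dx, dy, dz, wx, wy, wz], ...]]. A call has 1 to 5 rows; each row shifts and turns the pose as measured when the row begins; what a row does not reach is not made up. A row lasts 1/10 s, in which the tool goes at most 50 mm and 8.59 degrees, less where a joint would pass 70% of its speed; a pose out of reach is approached as far as the arm can. A call is refused whole if a number of a shift passes 50 or a number of a turn 8.59, either way. A call with a gripper value outside its range is refused whole. "gripper" is the opening, from -1 (shut) to 1 (fully open), set as the call begins (left out, the last holds). The fingers move at their own pace and stop on an object; "squeeze" is the grip in N (left out, the last holds). Time passes only in rows, so rows that do not move let the fingers close. It gives the time, the measured TCP pose, the force and the opening at its end, in the units of the state.
- manip.read_state(): the state, without advancing time (a new reading comes with each control period).
- manip.camera(name): name is "scene" or "top"; returns (picture, depth): 384x512x3 uint8, blue, green, red; 384x512 float32, mm along the optical axis (not along the pixel's ray), 0 where there is no reading.
- manip.camera_params(name): a dict with "fx", "fy", "cx", "cy" (pixels), "rvec" (rotation vector, rad) and "tvec" (3), from world to camera coordinates, as OpenCV has them. Camera axes: x right, y down, z forward; pixel columns grow to the right and rows downward; lengths in mm; the calibration is good to about 2 mm. A picture is of the moment at which its call begins. camera_params takes no time and is no camera call.
- manip.sign_off(): hands the job in, once; it reports no verdict.
The state is a dict: "clock": time; "joints": joint angles; "qd": joint speeds; "effort": joint torques, N m; "eef_pos": TCP position; "eef_rot": TCP orientation; "wrist_force": force on the tool from outside, world axes, zero at the start; "moment": the same for the moment, N m; "finger_gap": finger opening in mm.
Only numpy, scipy, OpenCV 4.12 (cv2) and the standard library are available. Lean on these libraries where they do the work, as an engineer would, in place of code of your own. Each camera call takes 0.05 s, during which the arm holds its last target. There are 200 camera calls.

## Working session

There is one attempt and no reset: what is moved stays moved. The work goes in short steps, Python scripts to look and compute and a tool call to move; the robot and the scene stay as the last step left them, time stands still between calls to the robot, and variables do not carry over. Pictures are saved under pics/ and viewed, about 12 in all and at most 16, crops included, and the job is handed in when it is done.

Besides the shell and the picture viewer there is one more tool, called after ">>>" by a JSON object that holds its "api" and its "payload", one argument or row to a line. jog_arm: Moves the arm, as the interface text tells. Its arguments: {"type":"object","properties":{"moves":{"type":"array","items":{"type":"array","items":{"type":"array","items":{"type":"number"}}}},"gripper":{"type":"number"},"squeeze":{"type":"number"}},"required":["moves"]}

```bash
ls; mkdir -p pics; cat > h.py <<'E'
import numpy as np, cv2
from cell import manip
def grab(n):
    im,d=manip.camera(n); np.savez(''+n+'.npz',im=im,d=d); return im,d
def load(n):
    z=np.load(''+n+'.npz'); return z['im'],z['d']
def cam(n):
    p=manip.camera_params(n); R=cv2.Rodrigues(np.array(p['rvec'],float))[0]; return p,R,np.array(p['tvec'],float).ravel()
def ray(n,u,v,z):
    "pixel to world at height z"
    p,R,t=cam(n); c=-R.T@t; r=R.T@np.array([(u-p['cx'])/p['fx'],(v-p['cy'])/p['fy'],1]); return c+r*(z-c[2])/r[2]
def cloud(n,d):
    p,R,t=cam(n); v,u=np.indices(d.shape); P=np.stack([(u-p['cx'])/p['fx']*d,(v-p['cy'])/p['fy']*d,d],-1)
    return (P-t)@R
E
python3 - <<'E'
from h import *
for n in('top','scene'):
    im,d=grab(n); cv2.imwrite(f'pics/{n}0.png',cv2.resize(im,(800,600),interpolation=cv2.INTER_CUBIC))
    p,R,t=cam(n); print(n,p['fx'],-R.T@t,R.round(2).tolist())
print(manip.read_state())
E
```

```text
pics
top 413.72074266930844 [398.69330599   0.91076316 890.1631318 ] [[0.03, -1.0, -0.0], [-0.98, -0.03, -0.22], [0.22, 0.01, -0.98]]
scene 435.1700187662536 [1355.9814095    63.11043657  894.04139504] [[-0.09, 1.0, -0.02], [0.73, 0.06, -0.68], [-0.68, -0.08, -0.73]]
{'clock': 0.1, 'joints': array([-1.35958564e+00,  3.00373130e-01,  1.52151389e+00, -2.49056114e-05,
        1.32069807e+00, -6.66359958e-02]), 'qd': array([ 0.00041501, -0.00286254, -0.00287716, -0.00040765,  0.00012774,
        0.00066062]), 'effort': array([ 1.73706288e-03, -5.32647014e+01, -3.53284407e+01,  7.09739747e-02,
        2.35082069e-02, -4.96342091e-05]), 'eef_pos': array([ 150.78429784, -528.70436899,  223.96848551]), 'eef_rot': array([3.09926044, 1.5698036 , 1.80631697]), 'wrist_force': array([0.12767926, 0.66911591, 0.30053011]), 'moment': array([0.0207771 , 0.00202409, 0.00678357]), 'finger_gap': 93.66758146017628}
```

View pics/top0.png

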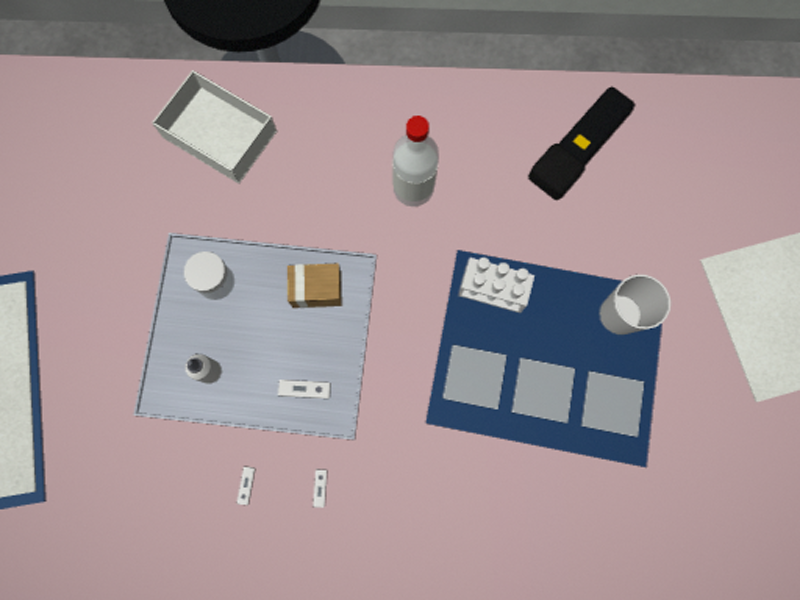

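View pics/scene0.png

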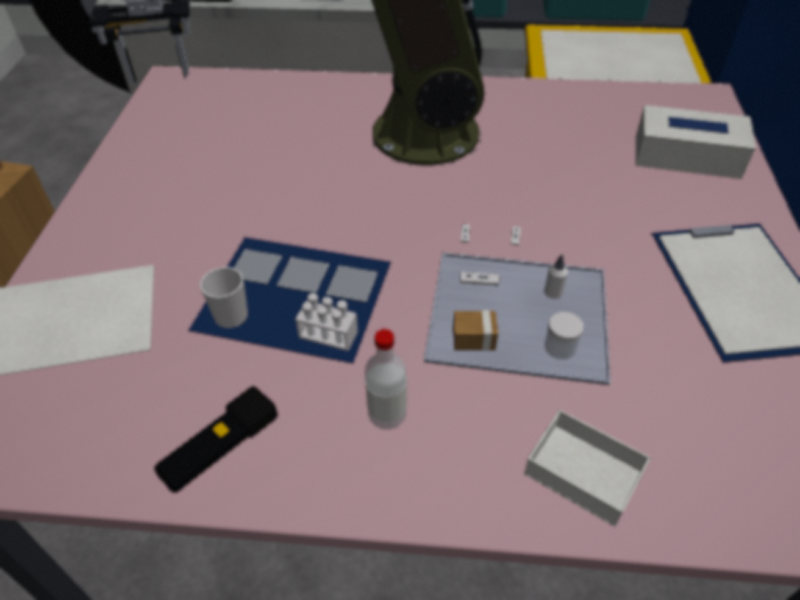

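The top view (800x600) shows pads at (475,377), (543,390) and (613,404), with the rack behind the left pad and the cup behind the right. So the dropper goes left and the jar goes right.

Cassette candidates are the tray one at (304,389), about 52 px long, and two shorter ones at (246,485) and (320,488), about 40 px. The tray one fits the description. I'll measure them and check a close crop.

```bash
python3 - <<'E'
from h import *
im,d=load('top'); W=cloud('top',d)
s=.64
cv2.imwrite('pics/crop1.png',cv2.resize(im[145:330,80:250],None,fx=3.2,fy=3.2,interpolation=cv2.INTER_CUBIC))
def seg(name,u,v,mask,z):
    n,l,st,c=cv2.connectedComponentsWithStats(mask.astype(np.uint8)); k=l[int(v*s),int(u*s)]
    if k==0: print(name,'none'); return
    vv,uu=np.nonzero(l==k); P=np.array([ray('top',a,b,z)[:2] for a,b in zip(uu,vv)]) 
    r=cv2.minAreaRect(P.astype(np.float32)); print(name,len(uu),'rect',np.round(r[0],1),np.round(r[1],1),round(r[2],2),'mean',P.mean(0).round(1),'zdepth',np.median(W[l==k][:,2]).round(1))
g=im.astype(int); mn=g.min(2); hsv=cv2.cvtColor(im,cv2.COLOR_BGR2HSV)
for v,u in [(377,475),(390,543),(404,613),(389,304),(485,246),(488,320),(270,205),(284,320),(284,299),(369,200),(366,193),(340,250)]: print((u,v),g[int(v*s),int(u*s)],W[int(v*s),int(u*s)].round(1))
for n,u,v in [('L',475,365),('M',543,380),('R',613,395)]: seg(n,u,v,(mn>110)&(hsv[...,1]<60),6)
wh=mn>185
for n,u,v,z in [('cas',290,390,14),('cas',310,385,14),('s1',246,475,10),('s2',320,475,10)]: seg(n,u,v,wh,z)
for n,u,v,zt in [('jar',205,270,64),('carton',320,284,49),('drop',200,372,58)]:
    zz=W[...,2]; seg(n,u,v,(zz>zt-9)&(zz<zt+9),zt)
zz=W[...,2]; m=zz>30
for n,u,v,zt in [('dropall',200,368,60),('rack',497,285,79),('bottle',415,180,100)]: seg(n,u,v,m,zt)
E
```

```text
(475, 377) [162 160 154] [ 496.5 -105.5    3.3]
(543, 390) [159 157 152] [ 482.2 -196.9    5.1]
(613, 404) [157 156 150] [ 466.  -290.7    8.3]
(304, 389) [119 112 105] [473.1 127.5  13.9]
(246, 485) [124 120 113] [344.2 197.    5.6]
(320, 488) [118 113 105] [343.4  99.8   6.4]
(205, 270) [208 212 212] [621.6 261.1  62.2]
(320, 284) [ 82 128 158] [610.8 110.4  47.7]
(299, 284) [206 216 213] [609.8 137.6  48.4]
(200, 369) [83 84 83] [487.4 250.9  73.6]
(193, 366) [52 46 47] [489.2 255.9  90.1]
(250, 340) [180 172 165] [538.9 207.6   0.6]
L 1233 rect [ 497.  -104.3] [74.8 74.8] 80.58 mean [ 496.6 -104.4] zdepth 5.0
M 1252 rect [ 481.7 -197.8] [74.9 75. ] 80.82 mean [ 481.4 -197.8] zdepth 5.1Traceback (most recent call last):
  File "<stdin>", line 12, in <module>
  File "<stdin>", line 8, in seg
  File "h.py", line 11, in ray
    p,R,t=cam(n); c=-R.T@t; r=R.T@np.array([(u-p['cx'])/p['fx'],(v-p['cy'])/p['fy'],1]); return c+r*(z-c[2])/r[2]
          ~~~^^^
  File "h.py", line 8, in cam
    p=manip.camera_params(n); R=cv2.Rodrigues(np.array(p['rvec'],float))[0]; return p,R,np.array(p['tvec'],float).ravel()
ValueError: time passes only in moves, steps and waits
```

View pics/crop1.png

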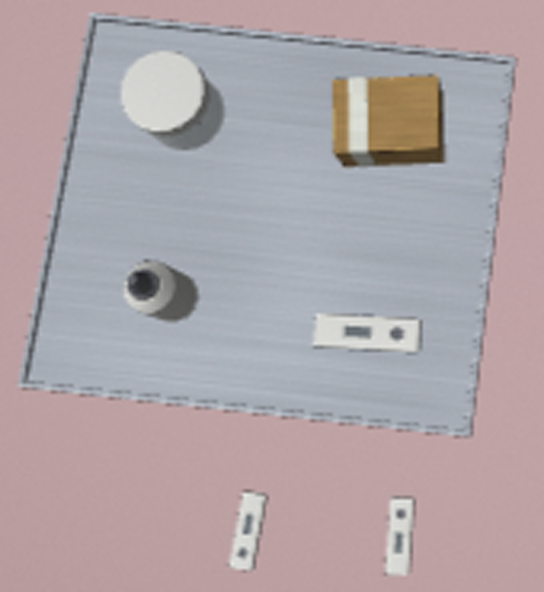

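The crop shows the tray cassette at (367,333), with its window and well facing up. It is clearly larger than the two lying outside the tray, at (248,530) and (400,535). I'll cache the camera parameters and finish the measurement.

```bash
python3 - <<'E'
s=open('h.py').read().replace("def cam(n):","import functools\n@functools.lru_cache\ndef cam(n):")
s+='''
S=.64
def seg(name,u,v,mask,z,W):
    n,l,st,c=cv2.connectedComponentsWithStats(mask.astype(np.uint8)); k=l[int(v*S),int(u*S)]
    if k==0: print(name,'none'); return
    vv,uu=np.nonzero(l==k); P=np.array([ray('top',a,b,z)[:2] for a,b in zip(uu,vv)]) 
    r=cv2.minAreaRect(P.astype(np.float32)); print(name,len(uu),'rect',np.round(r[0],1),np.round(r[1],1),round(r[2],2),'mean',P.mean(0).round(1),'zdepth',np.median(W[l==k][:,2]).round(1))
'''
open('h.py','w').write(s)
E
python3 - <<'E'
from h import *
im,d=load('top'); W=cloud('top',d); zz=W[...,2]
mn=im.min(2); hsv=cv2.cvtColor(im,cv2.COLOR_BGR2HSV)
for n,u,v in [('L',475,365),('M',543,380),('R',613,395)]: seg(n,u,v,(mn>110)&(hsv[...,1]<60),6,W)
wh=(mn>190)
for n,u,v,z in [('cas',285,390,14),('s1',244,495,10),('s2',320,475,10)]: seg(n,u,v,wh,z,W)
seg('jarlid',205,270,wh,64,W)
seg('carton',320,284,(zz>42)&(zz<56),49,W)
m=zz>30
for n,u,v,zt in [('rack',497,285,79),('bottle',415,180,100)]: seg(n,u,v,m,zt,W)
# dropper: fit body axis from both cameras' depth points
im2,d2=load('scene'); V=cloud('scene',d2)
from scipy.optimize import least_squares
for c,r,h,n in [((488,252),17,(20,50),'drop'),((622,261),26.5,(15,42),'jar')]:
  for nm,Q in(('top',W),('scene',V)):
    Q=Q.reshape(-1,3); q=Q[(np.hypot(Q[:,0]-c[0],Q[:,1]-c[1])<r+15)&(Q[:,2]>h[0])&(Q[:,2]<h[1])]
    if len(q)>8:
      f=least_squares(lambda x:np.hypot(q[:,0]-x[0],q[:,1]-x[1])-r,c,loss='soft_l1'); print(n,nm,len(q),f.x.round(1))
  q=W.reshape(-1,3); q=q[(np.hypot(q[:,0]-c[0],q[:,1]-c[1])<r+10)&(q[:,2]>60)]; print(n,'top pts mean',q.mean(0).round(1),len(q))
q=W.reshape(-1,3); q=q[(np.hypot(q[:,0]-488,q[:,1]-252)<20)&(q[:,2]>84)]; print('tip',q.mean(0).round(1),len(q))
# carton top colour
br=((hsv[...,1]>60)&(hsv[...,0]>8)&(hsv[...,0]<25)); 
E
```

```text
L 1233 rect [ 497.  -104.3] [74.8 74.8] 80.58 mean [ 496.6 -104.4] zdepth 5.0
M 1252 rect [ 481.7 -197.8] [74.9 75. ] 80.82 mean [ 481.4 -197.8] zdepth 5.1
R 1268 rect [ 466.4 -291.3] [75.  74.7] 80.58 mean [ 466.1 -291.3] zdepth 4.9
cas 253 rect [472.  127.8] [68.  20.1] 88.51 mean [472.  128.2] zdepth 13.2
s1 none
s2 none
jarlid 489 rect [619.1 262.5] [51.8 49.7] 5.15 mean [619.1 262.7] zdepth 63.3
carton 791 rect [611.2 117.6] [52.1 69.3] 3.89 mean [611.3 118.2] zdepth 48.1
rack 956 rect [ 613.3 -125. ] [87.3 52.4] 75.55 mean [ 613.1 -125.3] zdepth 50.7
bottle 1208 rect [772.4 -14.3] [119.9  57.8] 1.81 mean [768.1 -13.7] zdepth 124.2
drop top 71 [492.6 259.3]
drop scene 97 [491.8 256. ]
drop top pts mean [491.2 255.6  71. ] 188
jar top 101 [619.7 262.2]
jar scene 145 [619.  259.5]
jar top pts mean [618.9 261.3  63.2] 519
tip [492.1 257.3  90.4] 29
```

```bash
cat >> h.py <<'E'
from scipy.spatial.transform import Rotation as Ro
def go(x,y,z,yaw):
    "shift and rotation vector (deg) to target: tool x down, tool z (jaws) along yaw (deg)"
    s=manip.read_state(); A=Ro.from_euler('xyz',s['eef_rot']).as_matrix(); best=None
    for f in(0,180):
        c=np.radians(yaw+f); zt=np.array([np.cos(c),np.sin(c),0]); xt=np.array([0,0,-1.]); B=np.stack([xt,np.cross(zt,xt),zt],1)
        w=np.degrees(Ro.from_matrix(B@A.T).as_rotvec())
        if best is None or np.linalg.norm(w)<np.linalg.norm(best): best=w
    print('t',round(s['clock'],2),'pos',s['eef_pos'].round(1),'jaw',np.degrees(np.arctan2(A[1,2],A[0,2])).round(1),'gap',round(s['finger_gap'],1),'F',s['wrist_force'].round(1),'j6',s['joints'][5].round(2))
    print('shift',(np.array([x,y,z])-s['eef_pos']).round(1),'turn',best.round(2))
E
python3 -c "
from h import *
go(611.3,117.8,34,3.9)"
```

```text
t 0.1 pos [ 150.8 -528.7  224. ] jaw -74.1 gap 93.7 F [0.1 0.7 0.3] j6 -0.07
shift [ 460.5  646.5 -190. ] turn [-4.000e-02 -5.000e-02  7.798e+01]
```

>>> {"api": "jog_arm", "payload": {
  "moves": [
    [[28,39,0,0,0,8],[28,39,0,0,0,8],[28,39,0,0,0,8],[28,39,0,0,0,8],[28,39,0,0,0,8]]
  ],
  "squeeze": 25
}}

```text
clock: 0.6
eef_pos: [290.8, -329.1, 221.3]
eef_rot: [3.002, 1.566, 2.423]
wrist_force: [1.4, -0.2, -0.6]
finger_gap: 94.0
```

>>> {"api": "jog_arm", "payload": {
  "moves": [
    [[28,39,0,0,0,8],[28,39,0,0,0,8],[28,39,0,0,0,8],[28,39,0,0,0,8],[28,39,0,0,0,6]]
  ]
}}

```text
clock: 1.1
eef_pos: [434.0, -124.6, 221.2]
eef_rot: [3.02, 1.566, 3.133]
wrist_force: [0.4, -1.1, -0.3]
finger_gap: 94.0
```

>>> {"api": "jog_arm", "payload": {
  "moves": [
    [[28,39,0,0,0,0],[28,39,0,0,0,0],[28,39,0,0,0,0],[28,39,0,0,0,0],[28,39,0,0,0,0]]
  ]
}}

```text
clock: 1.6
eef_pos: [577.4, 80.3, 220.5]
eef_rot: [3.085, 1.565, -3.079]
wrist_force: [-0.0, 0.0, -0.1]
finger_gap: 94.6
```

```bash
python3 -c "
from h import *
go(611.3,117.8,34,3.9)"
```

```text
t 1.6 pos [577.4  80.3 220.5] jaw 6.8 gap 94.6 F [-0.   0.  -0.1] j6 -0.04
shift [  33.9   37.5 -186.5] turn [ 0.01 -0.31 -2.91]
```

>>> {"api": "jog_arm", "payload": {
  "moves": [
    [[33,37,0,0,-0.3,-2.9],[0,0,-40,0,0,0],[0,0,-40,0,0,0],[0,0,-30,0,0,0],[0,0,0,0,0,0]]
  ]
}}

```text
clock: 2.1
eef_pos: [612.1, 124.4, 105.3]
eef_rot: [0.47, 1.57, 0.543]
wrist_force: [-0.6, -0.7, 0.8]
finger_gap: 93.7
```

```bash
python3 -c "
from h import *
go(611.3,117.8,34,3.9)"
```

```text
t 2.1 pos [612.1 124.4 105.3] jaw 4.2 gap 93.7 F [-0.6 -0.7  0.8] j6 0.07
shift [ -0.8  -6.6 -71.3] turn [-0.03  0.04 -0.29]
```

>>> {"api": "jog_arm", "payload": {
  "moves": [
    [[-0.8,-6.6,-35,0,0,-0.3],[0,0,-32,0,0,0],[0,0,0,0,0,0],[0,0,0,0,0,0]]
  ]
}}

```text
clock: 2.5
eef_pos: [613.6, 117.7, 42.6]
eef_rot: [0.129, 1.565, 0.197]
wrist_force: [0.8, -0.6, 0.6]
finger_gap: 94.2
```

```bash
python3 - <<'E'
from h import *
go(611.3,117.8,34,3.9)
im,d=grab('scene'); im2,_=grab('top')
cv2.imwrite('pics/c2.png',np.hstack([cv2.resize(im[170:260,240:360],(480,360)),cv2.resize(im2[130:220,140:240],(320,360)) ]))
E
```

```text
t 2.5 pos [613.6 117.7  42.6] jaw 3.9 gap 94.2 F [ 0.8 -0.6  0.6] j6 0.06
shift [-2.3  0.1 -8.6] turn [-0.07  0.33  0.04]
```

View pics/c2.png

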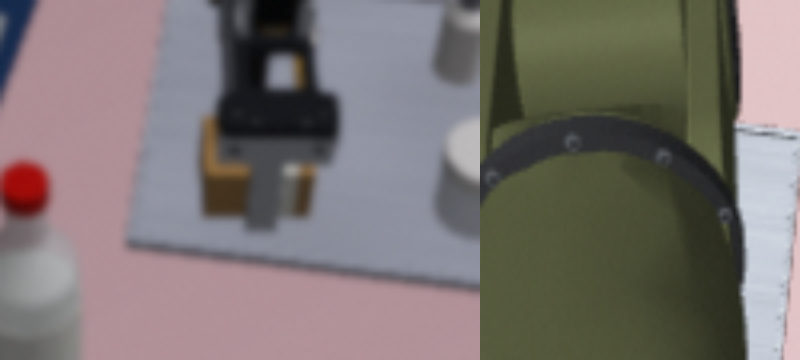

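The left crop shows the far finger at (262,190), centred on the box at about (258,190). The right crop is blocked by the arm. Next: lower the last bit, close and lift.

>>> {"api": "jog_arm", "payload": {
  "moves": [
    [[-2,0,-8,0,0.3,0],[0,0,0,0,0,0]]
  ]
}}

```text
clock: 2.8
eef_pos: [612.7, 118.0, 37.3]
eef_rot: [0.283, 1.566, 0.351]
wrist_force: [-0.2, -0.2, -0.0]
finger_gap: 93.8
```

>>> {"api": "jog_arm", "payload": {
  "moves": [
    [[0,0,0,0,0,0],[0,0,0,0,0,0],[0,0,0,0,0,0],[0,0,0,0,0,0],[0,0,0,0,0,0]]
  ],
  "gripper": -1,
  "squeeze": 25
}}

```text
clock: 3.3
eef_pos: [613.4, 118.2, 38.9]
eef_rot: [0.226, 1.564, 0.293]
wrist_force: [-0.0, -0.1, -0.3]
finger_gap: 57.4
```

>>> {"api": "jog_arm", "payload": {
  "moves": [
    [[0,0,0,0,0,0],[0,0,0,0,0,0]]
  ]
}}

```text
clock: 3.5
eef_pos: [613.4, 118.2, 38.9]
eef_rot: [0.22, 1.564, 0.288]
wrist_force: [0.0, 0.1, 0.4]
finger_gap: 49.5
```

```bash
python3 -c "
from h import *
go(481.6,-197.8,36,-9.3)"
```

```text
t 3.5 pos [613.4 118.2  38.9] jaw 3.9 gap 49.5 F [0.  0.1 0.4] j6 0.06
shift [-131.8 -316.    -2.9] turn [ -0.07   0.41 -13.19]
```

>>> {"api": "jog_arm", "payload": {
  "moves": [
    [[0,0,25,0,0.4,0],[0,0,40,0,0,0],[-10,-24,10,0,0,-1.65],[-16.5,-39.5,0,0,0,-1.65],[-16.5,-39.5,0,0,0,-1.65]]
  ]
}}

```text
clock: 4.0
eef_pos: [568.8, 16.2, 115.0]
eef_rot: [2.332, 1.568, 2.317]
wrist_force: [1.6, -0.2, -1.0]
finger_gap: 50.1
```

>>> {"api": "jog_arm", "payload": {
  "moves": [
    [[-16.5,-39.5,0,0,0,-1.65],[-16.5,-39.5,0,0,0,-1.65],[-16.5,-39.5,0,0,0,-1.65],[-16.5,-39.5,0,0,0,-1.65],[-12,-30,0,0,0,-1.65]]
  ]
}}

```text
clock: 4.5
eef_pos: [485.9, -178.9, 115.3]
eef_rot: [2.252, 1.568, 2.087]
wrist_force: [0.2, 1.3, -1.6]
finger_gap: 50.0
```

>>> {"api": "jog_arm", "payload": {
  "moves": [
    [[0,0,0,0,0,0]]
  ]
}}

```text
clock: 4.6
eef_pos: [484.6, -181.8, 115.3]
eef_rot: [2.395, 1.568, 2.226]
wrist_force: [0.6, -0.0, -1.3]
finger_gap: 49.8
```

```bash
python3 -c "
from h import *
go(481.6,-197.8,42,-9.3)"
```

```text
t 4.6 pos [ 484.6 -181.8  115.3] jaw -9.7 gap 49.8 F [ 0.6 -0.  -1.3] j6 -0.26
shift [ -3.  -16.  -73.3] turn [-0.11 -0.08  0.39]
```

>>> {"api": "jog_arm", "payload": {
  "moves": [
    [[-3,-16,-10,-0.1,0,0.4],[0,0,-30,0,0,0],[0,0,-20,0,0,0],[0,0,0,0,0,0]]
  ]
}}

```text
clock: 5.0
eef_pos: [481.9, -197.9, 54.3]
eef_rot: [-0.455, 1.57, -0.617]
wrist_force: [-0.1, -0.1, -0.8]
finger_gap: 49.9
```

```bash
python3 -c "
from h import *
go(481.6,-197.8,41.5,-9.3)"
```

```text
t 5.0 pos [ 481.9 -197.9   54.3] jaw -9.3 gap 49.9 F [-0.1 -0.1 -0.8] j6 -0.3
shift [ -0.3   0.1 -12.8] turn [0.02 0.03 0.01]
```

>>> {"api": "jog_arm", "payload": {
  "moves": [
    [[-0.3,0,-9,0,0,0],[0,0,0,0,0,0],[0,0,-3,0,0,0],[0,0,0,0,0,0]]
  ]
}}

```text
clock: 5.4
eef_pos: [483.1, -197.0, 43.6]
eef_rot: [-0.264, 1.568, -0.424]
wrist_force: [-0.3, -0.1, -2.2]
finger_gap: 50.0
```

>>> {"api": "jog_arm", "payload": {
  "moves": [
    [[0,0,-1.5,0,0,0],[0,0,0,0,0,0]]
  ]
}}

```text
clock: 5.6
eef_pos: [483.5, -197.1, 42.9]
eef_rot: [-0.28, 1.567, -0.441]
wrist_force: [0.0, -0.7, -0.5]
finger_gap: 49.8
```

```bash
python3 -c "
from h import *
go(481.6,-197.8,41,-9.3)"
```

```text
t 5.6 pos [ 483.5 -197.1   42.9] jaw -9.2 gap 49.8 F [ 0.  -0.7 -0.5] j6 -0.3
shift [-1.9 -0.7 -1.9] turn [ 0.1   0.22 -0.11]
```

>>> {"api": "jog_arm", "payload": {
  "moves": [
    [[-2.4,-0.7,-2,0.1,0.3,0],[-0.5,0,-1,0,0,0],[0,0,0,0,0,0]]
  ]
}}

```text
clock: 5.9
eef_pos: [481.1, -198.1, 41.1]
eef_rot: [-1.151, 1.57, -1.311]
wrist_force: [0.3, 0.8, -1.2]
finger_gap: 50.1
```

```bash
python3 -c "
from h import *
go(481.6,-197.8,41,-9.3)"
```

```text
t 5.9 pos [ 481.1 -198.1   41.1] jaw -9.2 gap 50.1 F [ 0.3  0.8 -1.2] j6 -0.3
shift [ 0.5  0.3 -0.1] turn [ 0.03  0.01 -0.11]
```

>>> {"api": "jog_arm", "payload": {
  "moves": [
    [[0.3,0.2,-0.8,0,0,0],[0,0,0,0,0,0]]
  ]
}}

```text
clock: 6.1
eef_pos: [481.1, -198.2, 41.0]
eef_rot: [-1.891, 1.57, -2.051]
wrist_force: [0.0, 0.3, -1.0]
finger_gap: 49.8
```

>>> {"api": "jog_arm", "payload": {
  "moves": [
    [[0,0,0,0,0,0],[0,0,0,0,0,0],[0,0,0,0,0,0],[0,0,0,0,0,0]]
  ],
  "gripper": 0.6
}}

```text
clock: 6.5
eef_pos: [481.0, -198.3, 40.7]
eef_rot: [-1.928, 1.57, -2.089]
wrist_force: [-0.8, 0.8, 0.2]
finger_gap: 74.6
```

>>> {"api": "jog_arm", "payload": {
  "moves": [
    [[0,0,30,0,0,0],[0,0,40,0,0,0],[0,30,30,0,0,2],[0,45,0,0,0,2],[0,45,0,0,0,2]]
  ],
  "gripper": -0.15
}}

```text
clock: 7.0
eef_pos: [479.9, -78.4, 143.7]
eef_rot: [-2.809, 1.57, -2.869]
wrist_force: [1.0, -0.4, -0.8]
finger_gap: 41.5
```

>>> {"api": "jog_arm", "payload": {
  "moves": [
    [[0,45,0,0,0,2],[0,45,0,0,0,0],[0,45,0,0,0,0],[0,30,0,0,0,0],[0,0,0,0,0,0]]
  ]
}}

```text
clock: 7.5
eef_pos: [478.6, 97.0, 145.0]
eef_rot: [0.036, 1.569, 0.017]
wrist_force: [0.4, 0.0, -0.4]
finger_gap: 39.9
```

```bash
python3 - <<'E'
from h import *
go(472,128,25,-1.5)
im,d=grab('top'); W=cloud('top',d); zz=W[...,2]
seg('carton',543,385,(zz>42)&(zz<56),51,W)
hsv=cv2.cvtColor(im,cv2.COLOR_BGR2HSV)
cv2.imwrite('pics/t3.png',cv2.resize(im[130:310,80:450],(800,390)))
E
```

```text
t 7.5 pos [478.6  97.  145. ] jaw -1.1 gap 39.9 F [ 0.4  0.  -0.4] j6 0.14
shift [  -6.6   31.  -120. ] turn [-0.    0.1  -0.44]
carton 883 rect [ 479.9 -196.6] [71.2 50.9] 81.31 mean [ 479.6 -196.7] zdepth 50.0
```

View pics/t3.png

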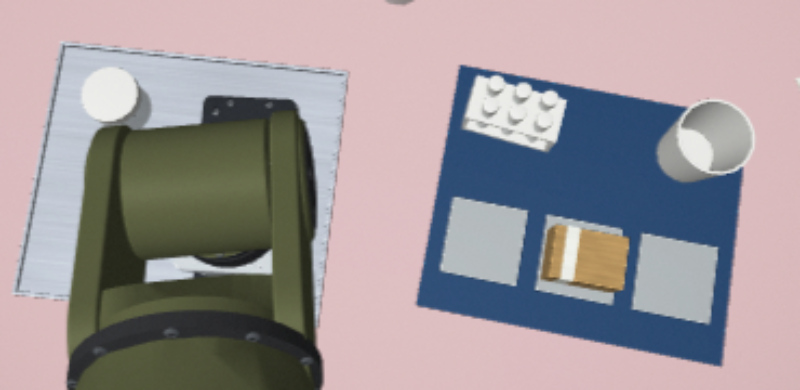

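The box is at (586,258) in this crop, centred and aligned on the middle pad; measured within about 2 mm. Next is the cassette.

>>> {"api": "jog_arm", "payload": {
  "moves": [
    [[-6,31,-20,0,0,-0.4],[0,0,-40,0,0,0],[0,0,-30,0,0,0],[0,0,0,0,0,0]]
  ]
}}

```text
clock: 7.95
eef_pos: [473.5, 124.9, 53.4]
eef_rot: [-0.009, 1.566, -0.038]
wrist_force: [0.0, 0.4, -0.5]
finger_gap: 39.9
```

```bash
python3 - <<'E'
from h import *
go(472.8,128,25.5,-1.5)
im,d=grab('scene')
cv2.imwrite('pics/s4.png',cv2.resize(im[130:230,260:400],(700,500),interpolation=cv2.INTER_CUBIC))
E
```

```text
t 7.95 pos [473.5 124.9  53.4] jaw -1.6 gap 39.9 F [ 0.   0.4 -0.5] j6 0.21
shift [ -0.7   3.1 -27.9] turn [0.01 0.29 0.12]
```

View pics/s4.png

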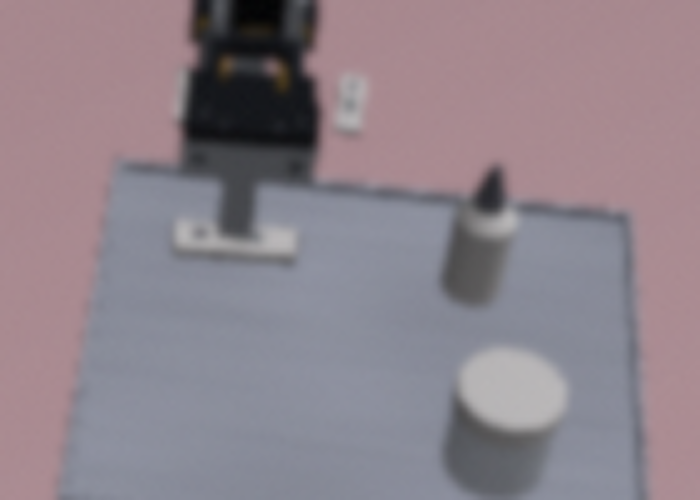

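The far finger at (238,215) is above the cassette, which spans (175–297,240). Lowering straight down now.

>>> {"api": "jog_arm", "payload": {
  "moves": [
    [[-0.7,3,-14,0,0.3,0],[0,0,-10,0,0,0],[0,0,0,0,0,0]]
  ]
}}

```text
clock: 8.3
eef_pos: [475.8, 127.1, 32.9]
eef_rot: [0.183, 1.564, 0.153]
wrist_force: [-0.7, 0.3, -0.2]
finger_gap: 40.1
```

```bash
python3 -c "
from h import *
go(472.8,128,25.5,-1.5)"
```

```text
t 8.3 pos [475.8 127.1  32.9] jaw -1.7 gap 40.1 F [-0.7  0.3 -0.2] j6 0.22
shift [-3.   0.9 -7.4] turn [-0.06  0.37  0.25]
```

>>> {"api": "jog_arm", "payload": {
  "moves": [
    [[-3,1,-5,0,0.4,0.2],[-1,0,-2,0,0,0],[0,0,-2,0,0.2,0],[0,0,0,0,0,0]]
  ]
}}

```text
clock: 8.7
eef_pos: [472.2, 128.2, 24.5]
eef_rot: [2.714, 1.568, 2.687]
wrist_force: [0.0, -1.0, 1.4]
finger_gap: 39.8
```

```bash
python3 -c "
from h import *
go(472.8,128,25.5,-1.5)"
```

```text
t 8.7 pos [472.2 128.2  24.5] jaw -1.5 gap 39.8 F [ 0.  -1.   1.4] j6 0.21
shift [ 0.6 -0.2  1. ] turn [-0.08 -0.17  0.03]
```

>>> {"api": "jog_arm", "payload": {
  "moves": [
    [[0,0,0,0,0,0],[0,0,0,0,0,0],[0,0,0,0,0,0],[0,0,0,0,0,0],[0,0,0,0,0,0]]
  ],
  "gripper": -1,
  "squeeze": 15
}}

```text
clock: 9.2
eef_pos: [472.5, 128.2, 25.0]
eef_rot: [2.54, 1.568, 2.513]
wrist_force: [0.5, -0.7, 0.0]
finger_gap: 22.0
```

>>> {"api": "jog_arm", "payload": {
  "moves": [
    [[0,0,20,0,0,0],[0,0,40,0,0,0],[0,0,45,0,0,0],[0,-20,10,0,0,0],[0,-40,0,0,0,-1.3]]
  ]
}}

```text
clock: 9.7
eef_pos: [471.2, 69.3, 143.8]
eef_rot: [2.899, 1.567, 2.854]
wrist_force: [0.7, -0.4, -0.6]
finger_gap: 21.8
```

>>> {"api": "jog_arm", "payload": {
  "moves": [
    [[1,-40,0,0,0,-1.3],[1,-40,0,0,0,-1.3],[1,-40,0,0,0,-1.3],[1,-40,0,0,0,-1.3],[1,-40,0,0,0,-1.3]]
  ]
}}

```text
clock: 10.2
eef_pos: [475.5, -137.7, 145.7]
eef_rot: [1.627, 1.57, 1.467]
wrist_force: [0.6, 0.1, -0.1]
finger_gap: 21.5
```

>>> {"api": "jog_arm", "payload": {
  "moves": [
    [[1,-30,0,0,0,0],[0,-10,0,0,0,0],[0,0,0,0,0,0]]
  ]
}}

```text
clock: 10.5
eef_pos: [475.7, -183.0, 145.6]
eef_rot: [1.624, 1.57, 1.458]
wrist_force: [-0.1, 0.7, -1.1]
finger_gap: 21.6
```

```bash
python3 -c "
from h import *
go(481.2,-198.0,72.5,-9.2)"
```

```text
t 10.5 pos [ 475.7 -183.   145.6] jaw -9.5 gap 21.6 F [-0.1  0.7 -1.1] j6 -0.27
shift [  5.5 -15.  -73.1] turn [-0.04  0.    0.32]
```

>>> {"api": "jog_arm", "payload": {
  "moves": [
    [[5.5,-15,-20,0,0,0.3],[0,0,-30,0,0,0],[0,0,-8,0,0,0],[0,0,0,0,0,0]]
  ]
}}

```text
clock: 10.9
eef_pos: [482.2, -194.2, 87.1]
eef_rot: [0.569, 1.569, 0.412]
wrist_force: [0.2, -0.6, 0.6]
finger_gap: 22.0
```

```bash
python3 - <<'E'
from h import *
go(481.2,-198.0,72,-9.2)
im,d=grab('scene')
cv2.imwrite('pics/s5.png',cv2.resize(im[130:230,120:260],(700,500),interpolation=cv2.INTER_CUBIC))
E
```

```text
t 10.9 pos [ 482.2 -194.2   87.1] jaw -9.0 gap 22.0 F [ 0.2 -0.6  0.6] j6 -0.3
shift [ -1.   -3.8 -15.1] turn [-0.04  0.09 -0.17]
```

View pics/s5.png

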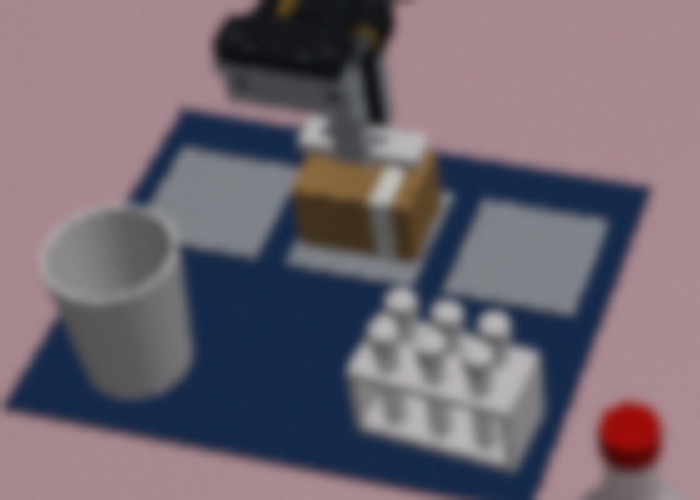

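The cassette at (362,140) hovers over the box at (365,195), parallel to it. Now to lower it gently.

>>> {"api": "jog_arm", "payload": {
  "moves": [
    [[-1.2,-3.5,-6,0,0,-0.2],[-0.5,0,-5,0,0,0],[0,0,0,0,0,0],[-1,0,-2,0,0.2,0],[0,0,0,0,0,0]]
  ]
}}

```text
clock: 11.45
eef_pos: [480.8, -197.5, 76.9]
eef_rot: [-0.448, 1.568, -0.608]
wrist_force: [0.3, 0.4, -0.1]
finger_gap: 22.1
```

```bash
python3 -c "
from h import *
go(481.2,-198.0,72,-9.2)"
```

```text
t 11.45 pos [ 480.8 -197.5   76.9] jaw -9.2 gap 22.1 F [ 0.3  0.4 -0.1] j6 -0.3
shift [ 0.4 -0.5 -4.9] turn [ 0.09  0.13 -0.04]
```

>>> {"api": "jog_arm", "payload": {
  "moves": [
    [[0.3,-0.5,-3,0,0.1,0],[0,0,-2,0,0,0],[0,0,0,0,0,0],[0,0,-1,0,0,0],[0,0,0,0,0,0]]
  ]
}}

```text
clock: 11.95
eef_pos: [481.5, -198.3, 72.0]
eef_rot: [-0.82, 1.568, -0.98]
wrist_force: [0.6, -0.3, 0.3]
finger_gap: 21.7
```

```bash
python3 -c "
from h import *
go(481.2,-198.0,72,-9.2)"
```

```text
t 11.95 pos [ 481.5 -198.3   72. ] jaw -9.2 gap 21.7 F [ 0.6 -0.3  0.3] j6 -0.3
shift [-0.3  0.3  0. ] turn [ 0.12  0.08 -0.03]
```

>>> {"api": "jog_arm", "payload": {
  "moves": [
    [[0,0,-0.5,0,0,0],[0,0,0,0,0,0]]
  ]
}}

```text
clock: 12.15
eef_pos: [481.6, -198.3, 71.7]
eef_rot: [-0.763, 1.568, -0.923]
wrist_force: [-1.1, 0.2, 1.9]
finger_gap: 21.7
```

>>> {"api": "jog_arm", "payload": {
  "moves": [
    [[0,0,0,0,0,0],[0,0,0,0,0,0],[0,0,0,0,0,0]]
  ],
  "gripper": -0.05
}}

```text
clock: 12.45
eef_pos: [481.5, -198.3, 71.4]
eef_rot: [-0.776, 1.568, -0.937]
wrist_force: [-0.0, -0.1, 0.8]
finger_gap: 42.5
```

>>> {"api": "jog_arm", "payload": {
  "moves": [
    [[0,0,20,0,0,0],[0,0,40,0,0,0],[0,20,30,0,0,2],[0,45,10,0,0,2],[0,45,0,0,0,2]]
  ]
}}

```text
clock: 12.95
eef_pos: [480.3, -88.6, 173.9]
eef_rot: [-1.669, 1.57, -1.728]
wrist_force: [0.8, -0.4, -0.5]
finger_gap: 44.7
```

>>> {"api": "jog_arm", "payload": {
  "moves": [
    [[0,45,0,0,0,2],[0,45,0,0,0,0],[0,45,0,0,0,0],[0,45,0,0,0,0],[0,45,0,0,0,0]]
  ],
  "gripper": 0.7
}}

```text
clock: 13.45
eef_pos: [478.9, 144.9, 175.3]
eef_rot: [-0.365, 1.567, -0.388]
wrist_force: [1.2, 0.1, 0.5]
finger_gap: 78.8
```

>>> {"api": "jog_arm", "payload": {
  "moves": [
    [[4,45,0,0,0,0],[4,30,0,0,0,0],[0,0,0,0,0,0]]
  ]
}}

```text
clock: 13.75
eef_pos: [485.7, 227.7, 175.1]
eef_rot: [-0.161, 1.567, -0.179]
wrist_force: [0.4, 0.5, 0.3]
finger_gap: 79.3
```

```bash
python3 - <<'E'
from h import *
go(493,257,38,0)
im,d=grab('top'); W=cloud('top',d); zz=W[...,2]
hsv=cv2.cvtColor(im,cv2.COLOR_BGR2HSV)
seg('carton+cas',543,385,(zz>42)&(zz<70),51,W)
seg('cas',536,388,im.min(2)>185,61,W); seg('cas',543,395,im.min(2)>185,61,W)
cv2.imwrite('pics/t6.png',cv2.resize(im[210:290,270:420],(750,400),interpolation=cv2.INTER_CUBIC))
E
```

```text
t 13.75 pos [485.7 227.7 175.1] jaw -1.0 gap 79.3 F [0.4 0.5 0.3] j6 0.39
shift [   7.3   29.3 -137.1] turn [0.03 0.2  1.04]
carton+cas 903 rect [ 479.5 -198.7] [75.2 50.8] 80.82 mean [ 479.5 -197.9] zdepth 51.7
cas 378 rect [ 485.7 -197.6] [47.4 68.4] 8.33 mean [ 480.3 -193.9] zdepth 59.3
cas none
```

View pics/t6.png

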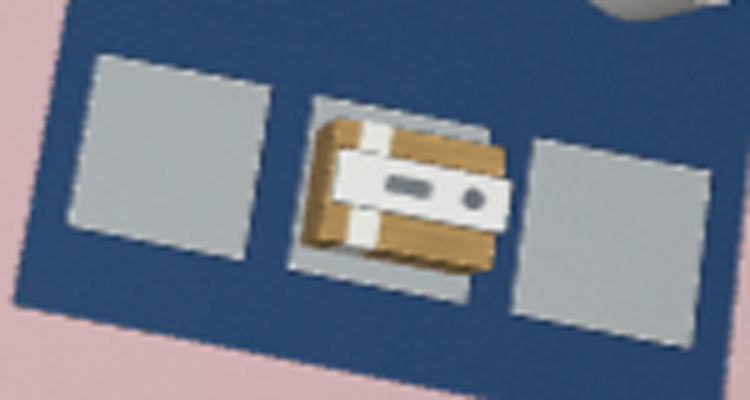

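The cassette at (423,190) lies flat and lengthwise on the box at (415,195), within about 1 mm once parallax is allowed for. On to the dropper.

>>> {"api": "jog_arm", "payload": {
  "moves": [
    [[7,29,0,0,0.2,1],[0,2,0,0,0,0],[0,0,-25,0,0,0],[0,0,-30,0,0,0],[0,0,0,0,0,0]]
  ]
}}

```text
clock: 14.3
eef_pos: [493.2, 253.3, 119.0]
eef_rot: [-1.42, 1.569, -1.424]
wrist_force: [-0.4, 0.0, 0.5]
finger_gap: 79.8
```

```bash
python3 -c "
from h import *
go(493,257,38,0)"
```

```text
t 14.3 pos [493.2 253.3 119. ] jaw -0.2 gap 79.8 F [-0.4  0.   0.5] j6 0.41
shift [ -0.2   3.7 -81. ] turn [0.1  0.02 0.24]
```

>>> {"api": "jog_arm", "payload": {
  "moves": [
    [[-0.5,4,-25,0,0,0],[-0.5,0,-25,0,0,0],[0,0,-20,0,0.1,0],[0,0,0,0,0,0]]
  ]
}}

```text
clock: 14.7
eef_pos: [494.4, 254.0, 52.3]
eef_rot: [-0.218, 1.568, -0.226]
wrist_force: [-0.1, -0.1, 0.3]
finger_gap: 80.3
```

```bash
python3 - <<'E'
from h import *
go(493,257,38,0)
im,d=grab('scene')
cv2.imwrite('pics/s7.png',cv2.resize(im[130:230,290:400],(660,600),interpolation=cv2.INTER_CUBIC))
E
```

```text
t 14.7 pos [494.4 254.   52.3] jaw -0.5 gap 80.3 F [-0.1 -0.1  0.3] j6 0.42
shift [ -1.4   3.  -14.3] turn [0.03 0.15 0.48]
```

View pics/s7.png

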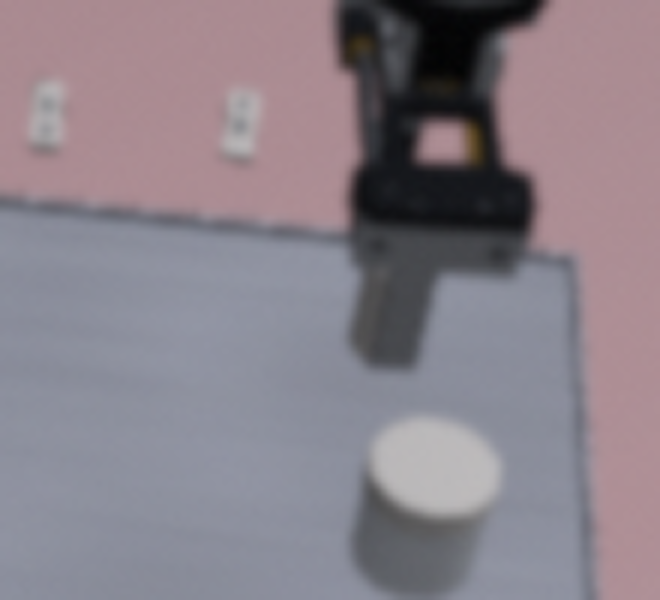

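Only the dropper's left edge shows, at (355,335) behind the far finger (363–420), so it is centred between the fingers within a few mm. I'll lower and close.

>>> {"api": "jog_arm", "payload": {
  "moves": [
    [[-1.5,2.5,-12,0,0.1,0.4],[0,0,0,0,0,0]]
  ]
}}

```text
clock: 14.95
eef_pos: [495.0, 256.9, 44.2]
eef_rot: [0.283, 1.564, 0.281]
wrist_force: [0.5, -0.9, -0.5]
finger_gap: 80.0
```

>>> {"api": "jog_arm", "payload": {
  "moves": [
    [[0,0,0,0,0,0],[0,0,0,0,0,0],[0,0,0,0,0,0],[0,0,0,0,0,0],[0,0,0,0,0,0]]
  ],
  "gripper": -1,
  "squeeze": 15
}}

```text
clock: 15.45
eef_pos: [496.0, 257.3, 46.7]
eef_rot: [0.319, 1.561, 0.317]
wrist_force: [0.4, 0.1, 0.8]
finger_gap: 43.6
```

>>> {"api": "jog_arm", "payload": {
  "moves": [
    [[0,0,0,0,0,0],[0,0,0,0,0,0]]
  ]
}}

```text
clock: 15.65
eef_pos: [495.9, 257.4, 46.7]
eef_rot: [0.329, 1.561, 0.327]
wrist_force: [0.6, -0.0, 0.4]
finger_gap: 32.8
```

```bash
python3 -c "
from h import *
go(497.5,-104.4,43,-9.2)"
```

```text
t 15.65 pos [495.9 257.4  46.7] jaw -0.1 gap 32.8 F [ 0.6 -0.   0.4] j6 0.42
shift [   1.6 -361.8   -3.7] turn [-0.14  0.55 -9.11]
```

>>> {"api": "jog_arm", "payload": {
  "moves": [
    [[0,0,20,0,0,0],[0,0,35,0,0,0],[0,-15,20,0,0,0],[0,-35,0,0,0,-1.2],[0,-35,0,0,0,-1.2]]
  ]
}}

```text
clock: 16.15
eef_pos: [494.6, 172.6, 123.4]
eef_rot: [0.291, 1.563, 0.252]
wrist_force: [0.7, 0.3, -0.4]
finger_gap: 33.5
```

>>> {"api": "jog_arm", "payload": {
  "moves": [
    [[0,-40,0,0,0,-1.2],[0,-40,0,0,0,-1.2],[0,-40,0,0,0,-1.2],[0,-40,0,0,0,-1.2],[0,-40,0,0,0,-1.2]]
  ]
}}

```text
clock: 16.65
eef_pos: [493.4, -34.2, 124.0]
eef_rot: [0.268, 1.561, 0.122]
wrist_force: [1.3, -0.0, -0.5]
finger_gap: 33.4
```

>>> {"api": "jog_arm", "payload": {
  "moves": [
    [[0,-35,0,0,0,-0.5],[0,-15,0,0,0,0],[0,0,0,0,0,0]]
  ]
}}

```text
clock: 16.95
eef_pos: [492.6, -90.4, 124.0]
eef_rot: [0.215, 1.561, 0.054]
wrist_force: [-0.4, -0.8, -1.3]
finger_gap: 33.1
```

```bash
python3 -c "
from h import *
go(497.5,-104.4,48.7,-9.2)"
```

```text
t 16.95 pos [492.6 -90.4 124. ] jaw -9.2 gap 33.1 F [-0.4 -0.8 -1.3] j6 -0.1
shift [  4.9 -14.  -75.3] turn [-0.03  0.56  0.03]
```

>>> {"api": "jog_arm", "payload": {
  "moves": [
    [[5,-14,-10,0,0,0],[0,0,-30,0,0,0],[0,0,-20,0,0,0],[0,0,0,0,0,0]]
  ]
}}

```text
clock: 17.35
eef_pos: [498.7, -104.5, 60.7]
eef_rot: [0.183, 1.56, 0.024]
wrist_force: [-0.2, -0.1, -0.2]
finger_gap: 33.8
```

```bash
python3 - <<'E'
from h import *
go(497.5,-104.4,48.7,-9.2)
im,d=grab('scene')
cv2.imwrite('pics/s8.png',cv2.resize(im[130:230,150:270],(720,600),interpolation=cv2.INTER_CUBIC))
E
```

```text
t 17.35 pos [ 498.7 -104.5   60.7] jaw -9.1 gap 33.8 F [-0.2 -0.1 -0.2] j6 -0.12
shift [ -1.2   0.1 -12. ] turn [-0.01  0.62 -0.1 ]
```

View pics/s8.png

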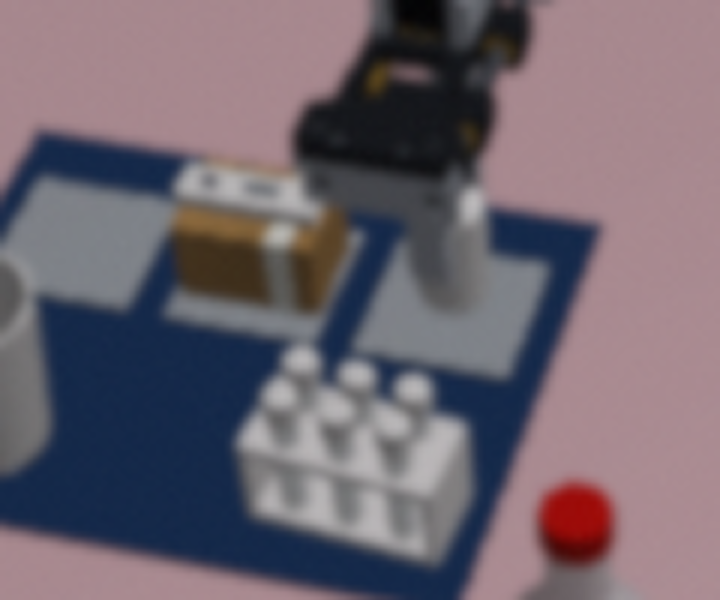

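The dropper hangs upright, its base at about (458,300) over the left pad (centre ~(455,308)). Lowering it onto the pad.

>>> {"api": "jog_arm", "payload": {
  "moves": [
    [[-1.5,0,-8,0,0,0],[0,0,0,0,0,0],[-1,0,-3,0,0,0],[0,0,0,0,0,0]]
  ]
}}

```text
clock: 17.8
eef_pos: [498.0, -104.2, 52.2]
eef_rot: [0.097, 1.556, -0.06]
wrist_force: [0.3, 0.5, -0.8]
finger_gap: 33.6
```

```bash
python3 -c "
from h import *
go(497.5,-104.4,48.7,-9.2)"
```

```text
t 17.8 pos [ 498.  -104.2   52.2] jaw -9.0 gap 33.6 F [ 0.3  0.5 -0.8] j6 -0.13
shift [-0.5 -0.2 -3.5] turn [ 0.05  0.87 -0.19]
```

>>> {"api": "jog_arm", "payload": {
  "moves": [
    [[-0.8,0,-2.5,0,0.4,0],[0,0,-1.5,0,0,0],[0,0,0,0,0,0],[0,0,-0.5,0,0,0],[0,0,0,0,0,0]]
  ]
}}

```text
clock: 18.3
eef_pos: [497.7, -104.5, 48.8]
eef_rot: [-0.013, 1.561, -0.17]
wrist_force: [0.4, 1.1, -1.7]
finger_gap: 33.4
```

```bash
python3 -c "
from h import *
go(497.5,-104.4,48.7,-9.2)"
```

```text
t 18.3 pos [ 497.7 -104.5   48.8] jaw -9.0 gap 33.4 F [ 0.4  1.1 -1.7] j6 -0.12
shift [-0.2  0.1 -0.1] turn [ 0.1   0.55 -0.2 ]
```

>>> {"api": "jog_arm", "payload": {
  "moves": [
    [[0,0,-0.4,0,0,0],[0,0,0,0,0,0]]
  ]
}}

```text
clock: 18.5
eef_pos: [497.8, -104.5, 48.8]
eef_rot: [-0.02, 1.561, -0.177]
wrist_force: [-0.2, -0.1, 1.0]
finger_gap: 33.5
```

>>> {"api": "jog_arm", "payload": {
  "moves": [
    [[0,0,0,0,0,0],[0,0,0,0,0,0],[0,0,0,0,0,0],[0,0,0,0,0,0]]
  ],
  "gripper": 0.6
}}

```text
clock: 18.9
eef_pos: [497.9, -104.5, 48.6]
eef_rot: [-0.015, 1.56, -0.172]
wrist_force: [-0.4, 0.8, -0.5]
finger_gap: 61.8
```

>>> {"api": "jog_arm", "payload": {
  "moves": [
    [[0,0,20,0,0,0],[0,0,35,0,0,0],[0,0,40,0,0,0],[0,0,20,0,0,0],[15,40,5,0,0,2]]
  ]
}}

```text
clock: 19.4
eef_pos: [511.0, -66.2, 171.8]
eef_rot: [-0.01, 1.564, -0.136]
wrist_force: [0.5, -0.5, -0.4]
finger_gap: 75.3
```

>>> {"api": "jog_arm", "payload": {
  "moves": [
    [[15,42,0,0,0.2,2],[15,42,0,0,0.2,2],[15,42,0,0,0,2],[15,42,0,0,0,1],[15,42,0,0,0,0]]
  ],
  "gripper": 1
}}

```text
clock: 19.9
eef_pos: [588.3, 150.7, 174.4]
eef_rot: [-0.19, 1.566, -0.192]
wrist_force: [0.5, -0.8, 0.5]
finger_gap: 94.0
```

>>> {"api": "jog_arm", "payload": {
  "moves": [
    [[15,42,0,0,0,0],[10,35,0,0,0,0],[0,0,0,0,0,0]]
  ]
}}

```text
clock: 20.2
eef_pos: [613.9, 236.0, 173.3]
eef_rot: [-0.118, 1.567, -0.116]
wrist_force: [-0.1, -1.3, -0.9]
finger_gap: 93.8
```

```bash
python3 - <<'E'
from h import *
go(620.5,261.8,54,0)
im,d=grab('top'); W=cloud('top',d)
im2,_=grab('scene')
q=W.reshape(-1,3); k=(np.hypot(q[:,0]-497,q[:,1]+104)<30); a=q[k&(q[:,2]>84)]; print('tip',a.mean(0).round(1),len(a))
a=q[k&(q[:,2]>15)]; print(len(a),a.mean(0).round(1))
cv2.imwrite('pics/t9.png',np.hstack([cv2.resize(im[200:290,260:420],(400,225),interpolation=cv2.INTER_CUBIC),cv2.resize(im2[130:220,120:280],(400,225),interpolation=cv2.INTER_CUBIC)]))
E
```

```text
t 20.2 pos [613.9 236.  173.3] jaw 0.1 gap 93.8 F [-0.1 -1.3 -0.9] j6 0.31
shift [   6.6   25.8 -119.3] turn [ 0.03  0.23 -0.14]
tip [ 496.1 -101.7   91.8] 31
267 [494.5 -99.8  64.7]
```

View pics/t9.png

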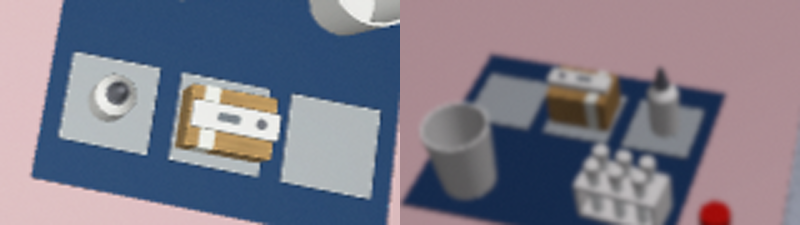

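The dropper stands upright on the left pad: (110,98) in the left view, (662,103) in the right. Its tip is within about 3 mm of the pad centre. The jar is next, gripped at the lid.

>>> {"api": "jog_arm", "payload": {
  "moves": [
    [[6,26,0,0,0.2,0],[0,3,-35,0,0,0],[0,0,-35,0,0,0],[0,0,-10,0,0,0],[0,0,0,0,0,0]]
  ]
}}

```text
clock: 20.8
eef_pos: [620.5, 256.1, 93.8]
eef_rot: [-0.356, 1.568, -0.362]
wrist_force: [-0.5, 0.3, 1.1]
finger_gap: 94.0
```

```bash
python3 -c "
from h import *
go(620.5,261.8,54,0)"
```

```text
t 20.8 pos [620.5 256.1  93.8] jaw -0.3 gap 94.0 F [-0.5  0.3  1.1] j6 0.34
shift [ -0.    5.7 -39.8] turn [0.06 0.16 0.34]
```

>>> {"api": "jog_arm", "payload": {
  "moves": [
    [[0,6,-18,0,0.2,0.3],[0,0,-18,0,0,0],[0,0,0,0,0,0],[0,0,0,0,0,0]]
  ]
}}

```text
clock: 21.2
eef_pos: [622.6, 261.8, 60.5]
eef_rot: [0.215, 1.566, 0.213]
wrist_force: [-0.7, 0.1, 0.1]
finger_gap: 94.0
```

```bash
python3 -c "
from h import *
go(620.5,261.8,54,0)"
```

```text
t 21.2 pos [622.6 261.8  60.5] jaw -0.1 gap 94.0 F [-0.7  0.1  0.1] j6 0.35
shift [-2.1  0.  -6.5] turn [-0.05  0.25  0.13]
```

>>> {"api": "jog_arm", "payload": {
  "moves": [
    [[-2,0,-6,0,0.2,0],[-1,0,-2,0,0.2,0],[0,0,0,0,0,0]]
  ]
}}

```text
clock: 21.5
eef_pos: [620.2, 262.1, 54.2]
eef_rot: [1.732, 1.569, 1.729]
wrist_force: [0.3, -0.1, 0.1]
finger_gap: 93.7
```

>>> {"api": "jog_arm", "payload": {
  "moves": [
    [[0,0,0,0,0,0],[0,0,0,0,0,0],[0,0,0,0,0,0],[0,0,0,0,0,0],[0,0,0,0,0,0]]
  ],
  "gripper": -1,
  "squeeze": 20
}}

```text
clock: 22.0
eef_pos: [620.5, 262.3, 55.2]
eef_rot: [1.227, 1.568, 1.225]
wrist_force: [0.8, -0.2, 0.5]
finger_gap: 57.4
```

>>> {"api": "jog_arm", "payload": {
  "moves": [
    [[0,0,0,0,0,0],[0,0,0,0,0,0]]
  ]
}}

```text
clock: 22.2
eef_pos: [620.5, 262.3, 55.2]
eef_rot: [1.223, 1.568, 1.221]
wrist_force: [-0.7, 0.6, 0.4]
finger_gap: 54.7
```

```bash
python3 -c "
from h import *
go(466.8,-291.5,56,-9.2)"
```

```text
t 22.2 pos [620.5 262.3  55.2] jaw -0.1 gap 54.7 F [-0.7  0.6  0.4] j6 0.35
shift [-153.7 -553.8    0.8] turn [-0.14  0.06 -9.08]
```

>>> {"api": "jog_arm", "payload": {
  "moves": [
    [[0,0,20,0,0,0],[0,0,35,0,0,0],[0,0,40,0,0,0],[0,0,30,0,0,0],[-8,-28,5,0,0,0]]
  ]
}}

```text
clock: 22.7
eef_pos: [610.4, 235.2, 186.6]
eef_rot: [2.973, 1.566, 2.973]
wrist_force: [0.1, -0.4, -1.6]
finger_gap: 54.3
```

>>> {"api": "jog_arm", "payload": {
  "moves": [
    [[-12,-40,0,0,0,-1],[-12,-40,0,0,0,-1],[-12,-40,0,0,0,-1],[-12,-40,0,0,0,-1],[-12,-40,0,0,0,-1]]
  ]
}}

```text
clock: 23.2
eef_pos: [547.5, 30.6, 188.0]
eef_rot: [2.318, 1.569, 2.232]
wrist_force: [0.9, 0.3, -0.8]
finger_gap: 54.8
```

>>> {"api": "jog_arm", "payload": {
  "moves": [
    [[-12,-40,0,0,0,-1],[-12,-40,0,0,0,-1],[-12,-40,0,0,0,-1],[-12,-40,0,0,0,-1],[-12,-40,0,0,0,0]]
  ]
}}

```text
clock: 23.7
eef_pos: [483.3, -176.9, 188.5]
eef_rot: [1.848, 1.569, 1.689]
wrist_force: [0.9, 0.5, -1.0]
finger_gap: 54.6
```

```bash
python3 -c "
from h import *
go(466.8,-291.5,57.2,-9.2)"
```

```text
t 23.7 pos [ 483.3 -176.9  188.5] jaw -9.1 gap 54.6 F [ 0.9  0.5 -1. ] j6 -0.26
shift [ -16.5 -114.6 -131.3] turn [-0.08 -0.01 -0.12]
```

>>> {"api": "jog_arm", "payload": {
  "moves": [
    [[-6,-40,0,0,0,0],[-6,-40,0,0,0,0],[-4,-28,0,0,0,0],[0,0,0,0,0,0],[0,0,0,0,0,0]]
  ]
}}

```text
clock: 24.2
eef_pos: [463.5, -293.3, 188.4]
eef_rot: [1.97, 1.57, 1.806]
wrist_force: [0.7, -0.2, -2.0]
finger_gap: 54.8
```

```bash
python3 -c "
from h import *
go(466.8,-291.5,57.2,-9.2)"
```

```text
t 24.2 pos [ 463.5 -293.3  188.4] jaw -9.4 gap 54.8 F [ 0.7 -0.2 -2. ] j6 -0.47
shift [   3.3    1.8 -131.2] turn [-0.06 -0.01  0.22]
```

>>> {"api": "jog_arm", "payload": {
  "moves": [
    [[3,2,-30,0,0,0.2],[0,0,-35,0,0,0],[0,0,-30,0,0,0],[0,0,-15,0,0,0],[0,0,0,0,0,0]]
  ]
}}

```text
clock: 24.7
eef_pos: [468.1, -286.0, 76.1]
eef_rot: [0.124, 1.569, -0.032]
wrist_force: [-0.1, -0.8, -0.7]
finger_gap: 54.4
```

```bash
python3 - <<'E'
from h import *
go(466.8,-291.5,57.2,-9.2)
E
```

```text
t 24.7 pos [ 468.1 -286.    76.1] jaw -8.9 gap 54.4 F [-0.1 -0.8 -0.7] j6 -0.46
shift [ -1.3  -5.5 -18.9] turn [ 0.    0.13 -0.26]
```

>>> {"api": "jog_arm", "payload": {
  "moves": [
    [[-1.5,-5.5,-8,0,0,-0.2],[-1,0,-6,0,0,0],[0,0,0,0,0,0]]
  ]
}}

```text
clock: 25.0
eef_pos: [466.6, -291.0, 63.2]
eef_rot: [-0.163, 1.566, -0.321]
wrist_force: [-0.6, 0.2, -1.0]
finger_gap: 54.4
```

```bash
python3 - <<'E'
from h import *
go(466.8,-291.5,57.2,-9.2)
E
```

```text
t 25.0 pos [ 466.6 -291.    63.2] jaw -9.0 gap 54.4 F [-0.6  0.2 -1. ] j6 -0.47
shift [ 0.2 -0.5 -6. ] turn [ 0.08  0.24 -0.15]
```

>>> {"api": "jog_arm", "payload": {
  "moves": [
    [[-0.3,-0.5,-4,0,0.2,-0.1],[-0.3,0,-2,0,0,0],[0,0,0,0,0,0],[0,0,-1,0,0,0],[0,0,0,0,0,0]]
  ]
}}

```text
clock: 25.5
eef_pos: [466.7, -292.1, 57.4]
eef_rot: [-0.684, 1.567, -0.844]
wrist_force: [-0.2, -1.1, -1.6]
finger_gap: 54.6
```

```bash
python3 - <<'E'
from h import *
go(466.8,-291.5,57.2,-9.2)
E
```

```text
t 25.5 pos [ 466.7 -292.1   57.4] jaw -9.2 gap 54.6 F [-0.2 -1.1 -1.6] j6 -0.46
shift [ 0.1  0.6 -0.2] turn [ 0.18  0.16 -0.03]
```

>>> {"api": "jog_arm", "payload": {
  "moves": [
    [[0,0.4,-0.6,0,0,0],[0,0,0,0,0,0]]
  ]
}}

```text
clock: 25.7
eef_pos: [466.8, -292.1, 57.3]
eef_rot: [-0.715, 1.565, -0.875]
wrist_force: [0.7, 0.7, -1.6]
finger_gap: 54.6
```

>>> {"api": "jog_arm", "payload": {
  "moves": [
    [[0,0,0,0,0,0],[0,0,0,0,0,0],[0,0,0,0,0,0],[0,0,0,0,0,0],[0,0,0,0,0,0]]
  ],
  "gripper": 0.8
}}

```text
clock: 26.2
eef_pos: [467.0, -291.8, 57.3]
eef_rot: [-0.643, 1.566, -0.803]
wrist_force: [-0.1, 1.2, -0.1]
finger_gap: 84.3
```

>>> {"api": "jog_arm", "payload": {
  "moves": [
    [[0,0,25,0,0,0],[0,0,40,0,0,0],[0,0,40,0,0,0],[-15,-40,10,0,0,0],[-20,-40,0,0,0,0]]
  ]
}}

```text
clock: 26.7
eef_pos: [432.1, -369.5, 176.4]
eef_rot: [-0.821, 1.567, -0.974]
wrist_force: [0.1, -1.0, -0.4]
finger_gap: 84.3
```

>>> {"api": "jog_arm", "payload": {
  "moves": [
    [[-20,-40,0,0,0,0],[-20,-40,0,0,0,0],[-20,-40,0,0,0,0],[-20,-20,0,0,0,0],[0,0,0,0,0,0]]
  ]
}}

```text
clock: 27.2
eef_pos: [345.8, -518.3, 177.4]
eef_rot: [-0.833, 1.565, -0.989]
wrist_force: [-0.3, 0.5, -0.5]
finger_gap: 84.7
```

```bash
python3 - <<'E'
from h import *
go(466.8,-291.5,57.2,-9.2)
im,d=grab('top'); W=cloud('top',d); zz=W[...,2]
im2,_=grab('scene')
wh=im.min(2)>190
seg('jarlid',620,400,wh,66,W); seg('jarlid',620,400,(zz>55)&(zz<75),66,W)
cv2.imwrite('pics/t10.png',np.vstack([cv2.resize(im[190:300,260:430],(464,300),interpolation=cv2.INTER_CUBIC),cv2.resize(im2[130:250,110:296],(464,300),interpolation=cv2.INTER_CUBIC)]))
E
```

```text
t 27.2 pos [ 345.8 -518.3  177.4] jaw -9.0 gap 84.7 F [-0.3  0.5 -0.5] j6 -0.88
shift [ 121.   226.8 -120.2] turn [ 0.29  0.19 -0.24]
jarlid 546 rect [ 466.2 -290.6] [49.3 51.5] 87.77 mean [ 465.6 -290.8] zdepth 64.9
jarlid 630 rect [ 465.3 -289.9] [52.8 55.6] 1.84 mean [ 465.2 -290.3] zdepth 64.7
```

View pics/t10.png

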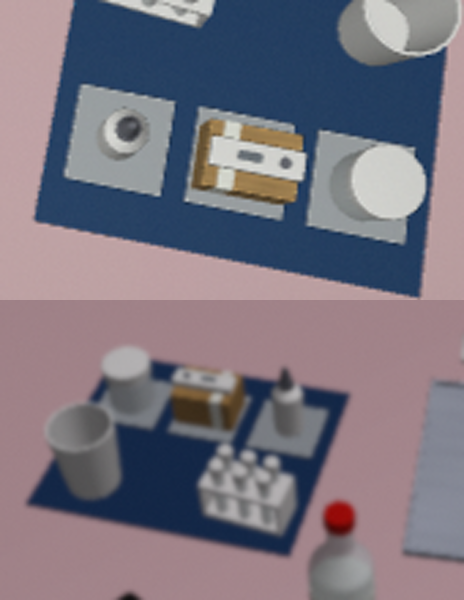

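The top view shows the dropper at (123,133), the box with the cassette on it at (250,160) and the jar at (375,182), each upright on its pad; the lid's offset is parallax. The jar lid measures within 1–2 mm of the right pad centre, and the water bottle is still standing. Handing in.

```bash
python3 -c "
from cell import manip
print(manip.sign_off())"
```

```text
the job is handed in; nothing more can be done
None
```

The layout is done and handed in at about 27 s on the robot's clock (limit 109 s). I placed things in the order given, and the robot is clear of everything.

| Item | Where it stands | Last check against the pad (or box) centre |
|---|---|---|
| Kit box | Middle pad, long side along the row | within about 2 mm |
| Cassette | On the box, lengthwise | about 1 mm after allowing for parallax, judged by eye from the crop |
| Dropper | Left pad, in front of the rack | tip within about 3 mm, part of which is probably camera bias |
| Jar | Right pad, in front of the cup | lid within about 1–2 mm |

- **Last pictures:** everything stands upright, and the water bottle shows upright with no sign of being moved. The highest wrist force I saw was about 2 N.
- **Checks that disagreed:** the camera read the box about 1.5–2 mm lower in x than the gripper did, which is within the stated calibration. My automatic measurement of the cassette merged with the box's white band, so I didn't use it.

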